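# Pinwheel layer of lock cartons, locked down with a rod

## Task

Three lock cartons belong on the little pallet: lay them flat beside the one already there to finish the pencilled pinwheel (four equal cartons, each one's end against the side of the next, a square gap in the middle), leaving the first in its place. Then set the hold-down plate flat on top, centred over the gap, with its rod through the hole of the steel eye and its collar up to the eye. Leave the odd square box, the padlock and the spray can where they stand.

Things in the scene. Friction and masses are not known exactly. Their poses are not given: they have to be found in the camera images.
- slab: plywood pallet slab, 200 x 200 mm, top 26 mm above the bench, fixed to the bench. Origin at the centre of its underside, z up; its +x side carries, outside the edge at mid-side, an upright steel eye. Thin pencilled lines show four 120 x 60 mm places in a pinwheel 180 mm square with a 60 mm square gap in the middle (places at spot0 to spot3, each carton leaves 4 to 5 mm to the next)
- spot0 (a point): point on the slab's top face, under the centre of the place whose length runs along the slab's y: slab (60, -30, 26) mm; the carton already there lies here, in front of the eye
- spot1 (a point): point on the slab's top face, under the centre of the place whose length runs along the slab's x: slab (30, 60, 26) mm; empty at first
- spot2 (a point): point on the slab's top face, under the centre of the place whose length runs along the slab's y: slab (-60, 30, 26) mm; empty at first
- spot3 (a point): point on the slab's top face, under the centre of the place whose length runs along the slab's x: slab (-30, -60, 26) mm; empty at first
- seat (a point): the middle of the pattern at the height of the carton tops, slab (0, 0, 76) mm: the hold-down plate's origin belongs here
- eye (a point): centre of the 24 mm round hole in the eye, slab (104, 0, 92) mm; the hole's axis runs along the slab's x. The eye is a steel plate 8 mm thick (slab x 100 to 108 mm), 56 mm wide, its top 118 mm above the bench
- laid: the carton already on the slab: plain brown cardboard carton, 115 x 56 x 50 mm high, 0.25 kg; origin at the centre of its underside, x along its length, z up; turned end for end it is the same
- carton_a: plain brown cardboard carton, 115 x 56 x 50 mm high, 0.25 kg; origin at the centre of its underside, x along its length, z up; turned end for end it is the same. It stands on the bench, under carton_b
- carton_b: plain brown cardboard carton, 115 x 56 x 50 mm high, 0.25 kg; origin at the centre of its underside, x along its length, z up; turned end for end it is the same. It lies on top of carton_a, a little turned, its underside 50 mm above the bench
- carton_c: plain brown cardboard carton, 115 x 56 x 50 mm high, 0.25 kg; origin at the centre of its underside, x along its length, z up; turned end for end it is the same. It stands alone on the bench
- keeper: hold-down plate, 0.35 kg, flat on the bench: aluminium, 100 x 100 x 6 mm, origin at the centre of its underside, z up. On it a central black grip, 70 mm long (x), 16 wide, top 40 mm above the underside. A 12 mm steel rod, round-ended, runs along +x, axis 16 mm above the underside, tip 132 mm from the origin; stop collar on it, 28 mm across, x = 92 to 100 mm
- rod_tip (a point): the end of the hold-down plate's rod, keeper (132, 0, 16) mm
- odd_box: bystander: square cardboard box 80 x 80 x 60 mm, origin at the centre of its underside
- padlock: bystander: standing brass padlock with steel shackle, 50 x 26 x 78 mm, origin at the centre of its underside
- spray_can: bystander: upright grey can, 52 mm across, 120 mm tall, origin at the centre of its underside
Not all that is in view belongs to the job. Leave any blue or red look-alike of the carton_b alone.

How it is judged:
By the outcome, as a careful person would: the job done as asked, in the order asked, and still so for the second after the job is handed in, with the robot touching nothing.
It also fails if it takes over 72 s, if anything falls off the work surface, if the arm or the gripper's body presses on something with over 40 N, if the wrist force passes 120 N, or if a joint passes its speed limit or range.

## Robot

A 6-joint arm with a two-finger parallel gripper is mounted at the origin on the work surface. World frame = base frame: x ahead of the robot, y to its left, z up, the work surface at z = 0. Lengths are in m, angles in degrees, forces in N, time in s.
With the tool pointing down it reaches from about 0.375 to 0.9 m from the base axis. Payload 3.1 kg.
Tool frame: the origin (TCP) lies between the finger pads; the fingertips stand 11 mm ahead of it and the grasp point (between the pads) lies 8 mm behind it; z points along the fingers, y is the line along which they close (so a half turn about z gives the same grasp; the last joint's range is limited). The gripper opens to 87 mm and grips with 3 to 60 N. Pads are 19 mm wide; open, the fingers measure 117 mm over their backs; the gripper's body (75 mm by 190 mm) begins 51 mm behind the grasp point.
Start: joints at [60.361, 30.224, 82.088, -0, 67.689, -10.227], TCP at [0.208, 0.589, 0.234] pointing down, gripper open.
Joint ranges: [-176.69, 176.69], [-43.24, 126.21], [12.49, 139.97], [-82, 262], [0, 151.66], [-163.58, 163.58]. Speed limits (degrees/s): [159.86, 159.86, 180, 180, 180, 180].

## Interface

Orientations are given as a 3x3 rotation matrix whose columns are the frame's x, y, z axes.
In Python, from rig import bot, viewer, workorder, models gives the robot as it stands.
- The arm moves only by the shell command python3 -m jog 'ROWS'. ROWS is JSON, a list of rows, each a list of 7 numbers: the opening, from 0 (shut) to 1 (fully open), then the shift along the tool's x, y, z in m, then the turn, a rotation vector about the tool's x, y, z in degrees. In form: [[claw, x, y, z, ax, ay, az], ...]. A call has 1 to 20 rows; each row is the pose to reach, as a shift and turn from the pose commanded when the call began, along the tool's axes at that moment; what a row does not reach only later rows make up. A row lasts 1/8 s, in which the tool goes at most 62.5 mm and 10.7 degrees, less where a joint would pass 70% of its speed; a pose out of reach is approached as far as the arm can. A call with a gripper value outside its range is refused whole. The fingers move at their own pace and stop on an object; the grip force is fixed at half the most. Time passes only in rows, so rows that repeat a pose let the fingers close. It gives the time, the measured TCP pose, the force, the opening and the grip force at its end, in the units of the state.
- bot.read_state(): the state, without advancing time (a new reading comes with each control period).
- viewer.capture(name): name is "side" or "top" or "wrist"; returns (picture, depth): 400x640x3 uint8, blue, green, red; 400x640 float32, m along the optical axis (not along the pixel's ray), 0 where there is no reading.
- viewer.camera_info(name): a dict with "fx", "fy", "cx", "cy" (pixels), "world_to_cam" (4x4, takes a point from world to camera coordinates). Camera axes: x right, y down, z forward; pixel columns grow to the right and rows downward; lengths in m; the calibration is good to about 2 mm. The wrist camera is an equidistant fisheye: a pixel r from the principal point sees the ray r / f radians off the axis. A picture is of the moment at which its call begins: read the wrist's pose just before it. camera_info takes no time and is no camera call; for the wrist camera it gives the pose at the moment of the call.
- workorder.hand_in(): hands the job in; it is judged then, once.
Trained networks look in the newest picture that a camera, given by its name, has taken for a name from the list of things; names that differ only in an ending like _2 or _b are one class to them, and where a whole thing is asked for, a point or a joint stands for the part that bears it (a point fixed in the world has none). Each returns a list of dicts, best first, with "p" (0 to 1); they miss things now and then, are a little off and sometimes report something else, mostly with a low value. They report only what shows in the picture. A call takes as long as a camera call. They do not tell look-alikes from the thing itself.
- models.outline_of(camera, thing): "mask" (400x640 bool, what is visible of it).
- models.tip_of(camera, thing): "xyz" ([x, y, z] in m, in world coordinates, good to about 4 mm: a listed point, or the origin of a listed thing).
The state is a dict: "time_s": time; "joint_positions": joint angles; "qvel": joint speeds; "tau": joint torques, N m; "position": TCP position; "tcp_rot": TCP orientation; "force": force on the tool from outside, world axes, zero at the start; "moment": the same for the moment, N m; "opening": opening from 0.0 (shut) to 1.0 (fully open); "grasp_force": force on a finger pad.
Only numpy, scipy, OpenCV 4.12 (cv2) and the standard library are available. Lean on these libraries where they do the work, as an engineer would, in place of code of your own. Each camera call takes 0.05 s, during which the arm holds its last target. There are 200 camera calls.

## Working session

There is one attempt and no reset: what is moved stays moved. The work goes in short steps, Python scripts to look and compute and a shell command to move; the robot and the scene stay as the last step left them, time stands still between calls to the robot, and variables do not carry over. Pictures are saved under pics/ and viewed, at most 10 in all, crops included, and the job is handed in when it is done.

```bash
mkdir -p pics; ls; cat > h.py <<'E'
import numpy as np, cv2
from rig import bot, viewer, workorder, models
def cap(n):
    inf=viewer.camera_info(n); p,d=viewer.capture(n); return p,d,inf
def cloud(d,inf,mask=None):
    # world xyz for pinhole cams
    v,u=np.nonzero((d>0)&(mask if mask is not None else True))
    z=d[v,u]; P=np.c_[(u-inf['cx'])/inf['fx']*z,(v-inf['cy'])/inf['fy']*z,z,np.ones(len(z))]
    return (P@np.linalg.inv(np.array(inf['world_to_cam'])).T)[:,:3],u,v
def toprect(P,zlo,zhi):
    Q=P[(P[:,2]>zlo)&(P[:,2]<zhi)]
    r=cv2.minAreaRect((Q[:,:2]*1000).astype(np.float32))
    return r,len(Q),np.median(Q[:,2])
E
python3 - <<'E'
from h import *
s=bot.read_state(); print(s['time_s'],s['position'],np.round(s['tcp_rot'],3).tolist(),s['opening'])
ims=[]
for n in ('top','side'):
    p,d,inf=cap(n); cv2.imwrite(f'pics/{n}0.png',p)
    print(n,{k:np.round(v,3).tolist() for k,v in inf.items()})
    for t in ('slab','carton_a','keeper','rod_tip','eye','spot0','spot1','spot2','spot3','seat','odd_box','padlock','spray_can'):
        for r in models.tip_of(n,t)[:5]:
            print(n,t,round(r['p'],2),np.round(r['xyz'],3))
E
```

```text
pics
0.0 [0.20733811 0.58884776 0.23257373] [[-0.943, 0.332, -0.001], [0.332, 0.943, -0.002], [0.0, -0.002, -1.0]] 0.9938179013272567
top {'fx': 405.762, 'fy': 405.762, 'cx': 322.151, 'cy': 197.077, 'world_to_cam': [[-0.023, -1.0, -0.005, -0.005], [-0.994, 0.024, -0.107, 0.543], [0.107, 0.002, -0.994, 1.177], [0.0, 0.0, 0.0, 1.0]]}
top slab 0.62 [0.486 0.066 0.027]
top slab 0.6 [0.529 0.015 0.001]
top carton_a 0.91 [ 0.337 -0.188 -0.001]
top carton_a 0.79 [ 0.412 -0.356  0.046]
top carton_a 0.68 [ 0.602 -0.338  0.002]
top carton_a 0.63 [ 0.279 -0.425  0.   ]
top carton_a 0.49 [ 0.415 -0.35   0.002]
top rod_tip 0.88 [0.632 0.278 0.015]
top rod_tip 0.67 [ 0.579 -0.032  0.028]
top eye 0.67 [ 0.626 -0.015  0.093]
top spot0 0.77 [0.485 0.063 0.024]
top spot0 0.76 [ 0.477 -0.03   0.027]
top spot0 0.68 [0.581 0.058 0.024]
top spot0 0.59 [ 0.577 -0.035  0.029]
top spot1 0.77 [0.485 0.063 0.024]
top spot1 0.76 [ 0.477 -0.03   0.027]
top spot1 0.68 [0.581 0.058 0.024]
top spot1 0.59 [ 0.577 -0.035  0.029]
top spot2 0.77 [0.485 0.063 0.024]
top spot2 0.76 [ 0.477 -0.03   0.027]
top spot2 0.68 [
[... 1131 characters left out ...]
025]
side spot1 0.66 [ 0.578 -0.032  0.023]
side spot1 0.62 [0.485 0.061 0.031]
side spot1 0.61 [ 0.474 -0.031  0.027]
side spot2 0.74 [0.575 0.065 0.025]
side spot2 0.66 [ 0.578 -0.032  0.023]
side spot2 0.62 [0.485 0.061 0.031]
side spot2 0.61 [ 0.474 -0.031  0.027]
side spot3 0.74 [0.575 0.065 0.025]
side spot3 0.66 [ 0.578 -0.032  0.023]
side spot3 0.62 [0.485 0.061 0.031]
side spot3 0.61 [ 0.474 -0.031  0.027]
side seat 0.61 [0.533 0.015 0.077]
side seat 0.44 [ 0.416 -0.356  0.051]
side odd_box 0.65 [ 0.529 -0.516 -0.   ]
side padlock 0.71 [ 0.618  0.456 -0.003]
side padlock 0.25 [ 0.416 -0.353  0.002]
side spray_can 0.55 [ 0.785 -0.22   0.002]
side spray_can 0.53 [ 0.508  0.319 -0.   ]
```

View pics/top0.png

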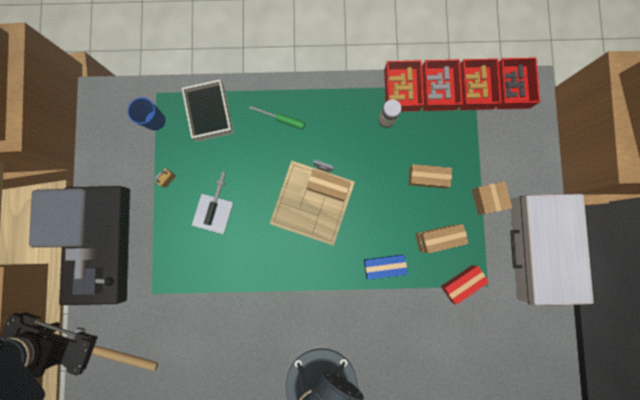

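View pics/side0.png

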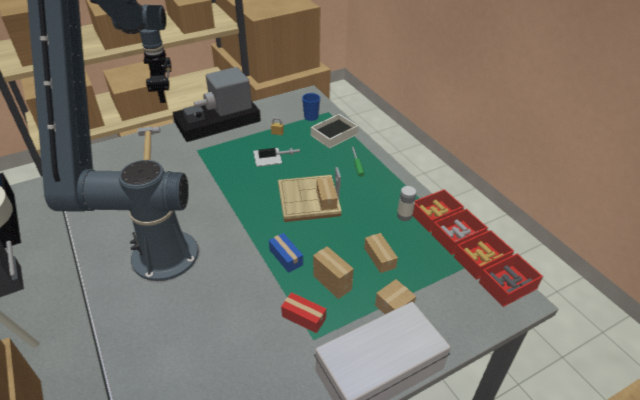

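Top view: slab at (312,202) with the laid carton (328,185) and the eye (323,166). Keeper plate is at (212,214), rod tip (222,175), and the padlock at (165,178). Brown carton candidates are the stack (443,238), which shows two layers, and a single carton (431,176). The blue one (386,267) and the red one (465,285) are look-alikes, and (492,198) is the square box. So the stack is b over a, and the single one is c. Next: measure and confirm this in a crop.

```bash
python3 - <<'E'
from h import *
C={}
for n in ('top','side'):
    p,d,inf=cap(n); P,u,v=cloud(d,inf); C[n]=P
    if n=='top': cv2.imwrite('pics/crop.png',cv2.resize(p[150:310,350:530],None,fx=4,fy=3.6,interpolation=cv2.INTER_CUBIC)[:600,:800])
    def box(name,c,R,zlo,zhi):
        m=(np.hypot(P[:,0]-c[0],P[:,1]-c[1])<R)
        r,k,z=toprect(P[m],zlo,zhi); print(n,name,np.round(r[0],1),np.round(r[1],1),round(r[2],1),'n',k,'z %.4f'%z)
    box('b',(.413,-.355),.085,.085,.115)
    box('a side',(.413,-.355),.085,.02,.045)
    box('c',(.6,-.336),.08,.038,.065)
    box('laid',(.58,-.03),.09,.062,.082)
    box('slab',(.533,.015),.15,.015,.035)
    box('eye',(.627,-.016),.05,.09,.125)
    box('plate',(.51,.32),.1,.003,.012)
    box('grip',(.51,.32),.06,.03,.05)
for n in ('top','side'):
  for t in ('keeper','laid','carton_c','carton_b'):
    for r in models.tip_of(n,t)[:5]: print(n,t,round(r['p'],2),np.round(r['xyz'],3))
E
```

```text
top b [ 411.5 -355.8] [ 56.4 115.2] 12.2 n 875 z 0.0997
top a side [ 432.1 -337.4] [ 46.5 119.9] 37.9 n 47 z 0.0335
top c [ 596.7 -340.2] [116.1  56.6] 83.1 n 771 z 0.0497
top laid [580.9 -38.8] [115.4  72.1] 70.2 n 812 z 0.0752
top slab [529.5  11.8] [200.2 204.3] 70.2 n 3650 z 0.0253
top eye [625.1 -23. ] [55.9  9.1] 70.4 n 85 z 0.1160
top plate [507.7 319.3] [193.7 192. ] 30.5 n 907 z 0.0051
top grip [502.2 314.9] [17.4 69.9] 72.8 n 147 z 0.0383
side b [ 417.4 -356.9] [ 63.6 119.7] 11.7 n 691 z 0.0986
side a side [ 398.7 -370.3] [ 53.8 124.7] 38.0 n 204 z 0.0322
side c [ 601.2 -341.6] [120.4  61. ] 83.4 n 561 z 0.0487
side laid [587.1 -40.4] [129.6  77.2] 69.3 n 432 z 0.0745
side slab [535.5  10.1] [214.3 208.5] 70.4 n 1665 z 0.0247
side eye [627.7 -25.8] [59.6  9.5] 68.7 n 54 z 0.1131
side plate [508.5 318.3] [179.1 188.4] 83.5 n 281 z 0.0053
side grip [505.1 313.2] [24.6 67.6] 80.0 n 68 z 0.0372
top keeper 0.78 [0.504 0.318 0.003]
top keeper 0.67 [0.532 0.016 0.077]
top laid 0.84 [ 0.578 -0.029  0.025]
top carton_c 0.95 [ 0.6   -0.338  0.005]
top carton_c 0.84 [ 0.413 -0.357  0.046]
top carton_c 0.73 [ 0.281 -0.42  -0.003]
top carton_c 0.68 [ 0.574 -0.035  0.028]
top carton_c 0.57 [ 0.336 -0.19   0.001]
top carton_b 0.95 [ 0.6   -0.338  0.005]
top carton_b 0.84 [ 0.413 -0.357  0.046]
top carton_b 0.73 [ 0.281 -0.42  -0.003]
top carton_b 0.68 [ 0.574 -0.035  0.028]
top carton_b 0.57 [ 0.336 -0.19   0.001]
side keeper 0.96 [ 0.502  0.317 -0.   ]
side carton_c 0.91 [ 0.333 -0.193 -0.002]
side carton_c 0.88 [ 0.416 -0.353  0.002]
side carton_c 0.71 [ 0.28  -0.418  0.   ]
side carton_c 0.64 [ 0.503  0.318 -0.002]
side carton_c 0.62 [ 0.414 -0.359  0.05 ]
side carton_b 0.91 [ 0.333 -0.193 -0.002]
side carton_b 0.88 [ 0.416 -0.353  0.002]
side carton_b 0.71 [ 0.28  -0.418  0.   ]
side carton_b 0.64 [ 0.503  0.318 -0.002]
side carton_b 0.62 [ 0.414 -0.359  0.05 ]
```

View pics/crop.png

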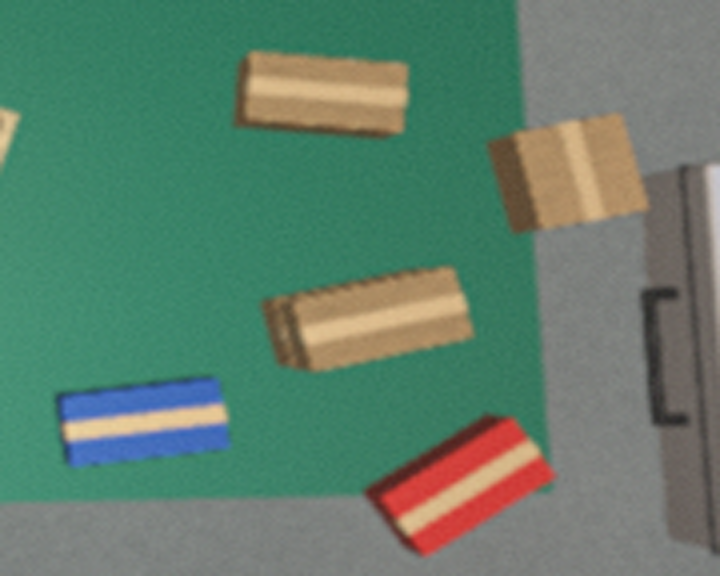

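Crop: the brown pair at (385,320) shows a second carton peeking out under it, so that is b over a. Plain brown at (327,92) is carton_c. Blue (145,420) and red (460,485) are excluded. Heights agree with the text (100/50/75/25 mm). I'll move over the slab and refine with the wrist camera.

```bash
cat >> h.py <<'E'
from scipy.spatial.transform import Rotation as Ro
def go(*T):
    """T: world targets (x,y,z,theta of tool x). prints row numbers relative to now"""
    s=bot.read_state(); R=np.array(s['tcp_rot']); p=np.array(s['position'])
    print('t',round(s['time_s'],2),'p',np.round(p,4),'th',round(np.degrees(np.arctan2(R[1,0],R[0,0])),1),'q',np.round(s['joint_positions'],0),'op',round(s['opening'],3),'gf',np.round(s['grasp_force'],1))
    for x,y,z,th in T:
        c,n=np.cos(np.radians(th)),np.sin(np.radians(th))
        G=np.array([[c,n,0],[n,-c,0],[0,0,-1.]])
        print((x,y,z,th),'->',np.round(R.T@(np.array([x,y,z])-p),4).tolist(),np.round(Ro.from_matrix(R.T@G).as_rotvec(degrees=True),2).tolist())
def wcloud(d,inf,mask=None):
    v,u=np.nonzero((d>0)&(mask if mask is not None else True)); z=d[v,u]
    a,b=(u-inf['cx'])/inf['fx'],(v-inf['cy'])/inf['fy']; r=np.hypot(a,b)+1e-9; t=np.tan(r)/r
    ok=r<1.2; a,b,z,t,u,v=[w[ok] for w in (a,b,z,t,u,v)]
    P=np.c_[a*t*z,b*t*z,z,np.ones(len(z))]
    return (P@np.linalg.inv(np.array(inf['world_to_cam'])).T)[:,:3],u,v
E
python3 -c "
from h import *
go((.47,.02,.33,102)); print(viewer.camera_info('wrist'))"
```

```text
t 1.9 p [0.2077 0.5895 0.2336] th 160.6 q [ 60.  30.  82.   0.  68. -10.] op 1.001 gf 0.0
(0.47, 0.02, 0.33, 102) -> [-0.4367, -0.4499, -0.0964] [-0.0, -0.0, 58.59]
{'fx': 309.70691628693146, 'fy': 309.70691628693146, 'cx': 319.73892586389417, 'cy': 202.38537853158363, 'world_to_cam': array([[ 0.33276672,  0.94300864, -0.00100842, -0.62464179],
       [ 0.89945542, -0.31707616,  0.30073686, -0.03559297],
       [ 0.28327771, -0.10098225, -0.95370663,  0.39247784],
       [ 0.        ,  0.        ,  0.        ,  1.        ]])}
```

```bash
python3 -m jog '[[1,-0.437,-0.450,-0.096,0,0,58.6],[1,-0.437,-0.450,-0.096,0,0,58.6],[1,-0.437,-0.450,-0.096,0,0,58.6],[1,-0.437,-0.450,-0.096,0,0,58.6],[1,-0.437,-0.450,-0.096,0,0,58.6],[1,-0.437,-0.450,-0.096,0,0,58.6],[1,-0.437,-0.450,-0.096,0,0,58.6],[1,-0.437,-0.450,-0.096,0,0,58.6],[1,-0.437,-0.450,-0.096,0,0,58.6],[1,-0.437,-0.450,-0.096,0,0,58.6],[1,-0.437,-0.450,-0.096,0,0,58.6],[1,-0.437,-0.450,-0.096,0,0,58.6],[1,-0.437,-0.450,-0.096,0,0,58.6]]'
cat > w.py <<'E'
from h import *
p,d,inf=cap('wrist'); cv2.imwrite('pics/w_%d.png'%(bot.read_state()['time_s']*100),p)
P,u,v=wcloud(d,inf)
def box(name,c,R,zlo,zhi):
    m=(np.hypot(P[:,0]-c[0],P[:,1]-c[1])<R)&(P[:,2]>zlo)&(P[:,2]<zhi)
    if m.sum()<40: print(name,'few'); return
    r,k,z=toprect(P[m],zlo,zhi); print(name,np.round(r[0],1),np.round(r[1],1),round(r[2],1),'n',k,'z %.4f'%z)
E
python3 - <<'E'
from w import *
box('laid',(.58,-.03),.09,.065,.082)
box('slab',(.533,.015),.15,.018,.035)
box('eye',(.627,-.016),.05,.1,.125)
box('c',(.6,-.34),.08,.042,.055)
box('b',(.413,-.355),.08,.092,.11)
for t in ('eye','laid','spot0','seat','slab','carton_b'):
    for r in models.tip_of('wrist',t)[:4]: print(t,round(r['p'],2),np.round(r['xyz'],4))
go((.45,-.2,.3,102))
E
ls pics
```

```text
time_s: 3.52
position: [0.4692, 0.0212, 0.3291]
tcp_rot: [[-0.209, 0.978, -0.002], [0.978, 0.209, 0.001], [0.001, -0.001, -1.0]]
force: [-0.2, 0.2, -0.8]
opening: 1.001
grasp_force: 0.0
laid [584.3 -36.1] [117.   77.9] 69.9 n 3248 z 0.0758
slab [529.1  15.3] [201.7 201.7] 70.2 n 13370 z 0.0258
eye [626.4 -19.5] [56.6 10. ] 71.1 n 447 z 0.1165
c few
b few
eye 0.92 [ 0.6279 -0.0133  0.091 ]
laid 0.6 [ 0.5782 -0.0316  0.0287]
spot0 0.78 [ 0.4787 -0.0348  0.0226]
spot0 0.63 [0.5809 0.0602 0.0298]
spot0 0.58 [0.485  0.0643 0.029 ]
seat 0.57 [0.5258 0.0126 0.0759]
slab 0.86 [0.524  0.0168 0.0008]
carton_b 0.88 [ 0.3315 -0.1919  0.0028]
carton_b 0.85 [ 0.4163 -0.3527  0.0449]
carton_b 0.7 [ 5.994e-01 -3.358e-01  1.000e-04]
carton_b 0.64 [0.5279 0.0132 0.0747]
t 3.88 p [0.4701 0.0205 0.3296] th 102.1 q [-11.  12.  96.   0.  73. -23.] op 0.996 gf 0.0
(0.45, -0.2, 0.3, 102) -> [-0.2114, -0.0657, 0.0296] [-0.0, -0.0, 0.06]
crop.png
side0.png
top0.png
w_357.png
```

```bash
python3 -c "
from h import *
go((.43,-.34,.29,102))"
```

```text
t 3.88 p [0.4701 0.0205 0.3296] th 102.1 q [-11.  12.  96.   0.  73. -23.] op 0.996 gf 0.0
(0.43, -0.34, 0.29, 102) -> [-0.3441, -0.1145, 0.0396] [-0.0, -0.0, 0.06]
```

```bash
python3 -m jog '[[1,-0.344,-0.1145,0.04,0,0,0],[1,-0.344,-0.1145,0.04,0,0,0],[1,-0.344,-0.1145,0.04,0,0,0],[1,-0.344,-0.1145,0.04,0,0,0],[1,-0.344,-0.1145,0.04,0,0,0],[1,-0.344,-0.1145,0.04,0,0,0],[1,-0.344,-0.1145,0.04,0,0,0],[1,-0.344,-0.1145,0.04,0,0,0],[1,-0.344,-0.1145,0.04,0,0,0]]'
python3 - <<'E'
from w import *
box('b',(.413,-.355),.08,.094,.11)
box('a',(.413,-.355),.09,.043,.055)
box('c',(.6,-.34),.08,.044,.055)
# full centre/dir of slab spots
go()
E
ls pics
```

```text
time_s: 5.0
position: [0.4299, -0.3389, 0.2897]
tcp_rot: [[-0.209, 0.978, -0.0], [0.978, 0.209, 0.001], [0.001, 0.0, -1.0]]
force: [-0.3, -0.2, -0.2]
opening: 0.998
grasp_force: 0.0
b [ 413.2 -353.3] [ 56.3 116. ] 12.5 n 4728 z 0.0998
a [ 414.1 -301.6] [32.7 69.9] 66.4 n 118 z 0.0494
c [ 598.6 -337.3] [116.5  57.2] 83.6 n 2984 z 0.0498
t 5.05 p [ 0.4301 -0.339   0.2899] th 102.1 q [-50.  21.  89.   0.  70. -62.] op 0.999 gf 0.0
crop.png
side0.png
top0.png
w_357.png
w_505.png
```

```bash
cat >> h.py <<'E'
SC=np.array([.5292,.0150]); SA=-19.8
def slab(a,b):
    c,s=np.cos(np.radians(SA)),np.sin(np.radians(SA)); return SC+np.array([c*a-s*b,s*a+c*b])/1000
E
python3 -c "
from h import *
go((.4132,-.3533,.15,102.5),(.4132,-.3533,.07,102.5))
print(slab(-60,30),slab(30,60),slab(-30,-60))"
```

```text
t 5.05 p [ 0.4301 -0.339   0.2899] th 102.1 q [-50.  21.  89.   0.  70. -62.] op 0.999 gf 0.0
(0.4132, -0.3533, 0.15, 102.5) -> [-0.0105, -0.0195, 0.1399] [0.01, -0.01, -0.4]
(0.4132, -0.3533, 0.07, 102.5) -> [-0.0105, -0.0196, 0.2199] [0.01, -0.01, -0.4]
[0.48290929 0.0635507 ] [0.5777507  0.06129071] [ 0.4806493  -0.03129071]
```

```bash
python3 -m jog '[[1,-0.0105,-0.0195,0.06,0,0,-0.4],[1,-0.0105,-0.0195,0.12,0,0,-0.4],[1,-0.0105,-0.0195,0.17,0,0,-0.4],[1,-0.0105,-0.0195,0.205,0,0,-0.4],[1,-0.0105,-0.0195,0.22,0,0,-0.4],[1,-0.0105,-0.0195,0.22,0,0,-0.4],[0.4,-0.0105,-0.0195,0.22,0,0,-0.4],[0.4,-0.0105,-0.0195,0.22,0,0,-0.4],[0.4,-0.0105,-0.0195,0.22,0,0,-0.4],[0.4,-0.0105,-0.0195,0.22,0,0,-0.4],[0.4,-0.0105,-0.0195,0.22,0,0,-0.4],[0.4,-0.0105,-0.0195,0.17,0,0,-0.4],[0.4,-0.0105,-0.0195,0.12,0,0,-0.4],[0.4,-0.0105,-0.0195,0.12,0,0,-0.4]]'
python3 -c "
from h import *
go((.4829,.0636,.20,70.2),(.4829,.0636,.10,70.2),(.4829,.0636,.0465,70.2))"
```

```text
time_s: 6.8
position: [0.4141, -0.3567, 0.1726]
tcp_rot: [[-0.215, 0.977, 0.004], [0.977, 0.215, -0.006], [-0.007, 0.003, -1.0]]
force: [0.3, 0.2, -3.2]
opening: 0.643
grasp_force: 30.0
t 6.8 p [ 0.4141 -0.3567  0.1726] th 102.4 q [-52.  29.  97.  -0.  54. -65.] op 0.643 gf 30.0
(0.4829, 0.0636, 0.2, 70.2) -> [0.3955, 0.1576, -0.0298] [0.27, 0.34, 32.21]
(0.4829, 0.0636, 0.1, 70.2) -> [0.3962, 0.1573, 0.0702] [0.27, 0.34, 32.21]
(0.4829, 0.0636, 0.0465, 70.2) -> [0.3966, 0.1571, 0.1237] [0.27, 0.34, 32.21]
```

```bash
python3 -m jog '[[0.4,0.3955,0.1576,-0.03,0,0,32.3],[0.4,0.3955,0.1576,-0.03,0,0,32.3],[0.4,0.3955,0.1576,-0.03,0,0,32.3],[0.4,0.3955,0.1576,-0.03,0,0,32.3],[0.4,0.3955,0.1576,-0.03,0,0,32.3],[0.4,0.3955,0.1576,-0.03,0,0,32.3],[0.4,0.3955,0.1576,-0.03,0,0,32.3],[0.4,0.3955,0.1576,-0.03,0,0,32.3],[0.4,0.3955,0.1576,0.05,0,0,32.3],[0.4,0.3955,0.1576,0.07,0,0,32.3],[0.4,0.3955,0.1576,0.07,0,0,32.3],[0.4,0.3955,0.1576,0.07,0,0,32.3]]'
python3 -c "
from h import *
go((.4829,.0636,.0465,70.2))"
```

```text
time_s: 8.3
position: [0.4822, 0.0645, 0.0997]
tcp_rot: [[0.341, 0.94, -0.0], [0.94, -0.341, -0.0], [-0.0, 0.0, -1.0]]
force: [-0.6, 0.0, -2.5]
opening: 0.644
grasp_force: 30.0
t 8.3 p [0.4822 0.0645 0.0997] th 70.0 q [ -6.  32. 109.  -0.  39.  14.] op 0.644 gf 30.0
(0.4829, 0.0636, 0.0465, 70.2) -> [-0.0006, 0.001, 0.0532] [0.0, 0.01, -0.16]
```

```bash
python3 -m jog '[[0.4,-0.0006,0.001,0.035,0,0,-0.2],[0.4,-0.0006,0.001,0.05,0,0,-0.2],[0.4,-0.0006,0.001,0.0535,0,0,-0.2],[0.4,-0.0006,0.001,0.0535,0,0,-0.2],[0.9,-0.0006,0.001,0.0535,0,0,-0.2],[0.9,-0.0006,0.001,0.0535,0,0,-0.2],[0.9,-0.0006,0.001,0.0535,0,0,-0.2],[0.9,-0.0006,0.001,0.01,0,0,-0.2],[0.9,-0.0006,0.001,-0.05,0,0,-0.2],[0.9,-0.0006,0.001,-0.11,0,0,-0.2],[0.9,-0.0006,0.001,-0.17,0,0,-0.2],[0.9,-0.0006,0.001,-0.17,0,0,-0.2],[0.9,-0.0006,0.001,-0.17,0,0,-0.2]]'
cat > chk.py <<'E'
from w import *
# slab-frame top-face estimate: tight patches
c,s=np.cos(np.radians(SA)),np.sin(np.radians(SA))
box('slab',SC,.15,.020,.032)
L=P.copy(); q=(P[:,:2]-SC)*1000; L=np.c_[q[:,0]*c+q[:,1]*s,-q[:,0]*s+q[:,1]*c]
for n,(a,b) in dict(spot0=(60,-30),spot1=(30,60),spot2=(-60,30),spot3=(-30,-60)).items():
    lx,ly=(60,30) if n in('spot1','spot3') else (30,60)
    m=(abs(L[:,0]-a)<lx+12)&(abs(L[:,1]-b)<ly+12)&(P[:,2]>.072)&(P[:,2]<.080)
    # keep main blob only
    if m.sum()<300: print(n,'empty'); continue
    M=np.zeros(p.shape[:2],np.uint8); M[v[m],u[m]]=1
    M=cv2.morphologyEx(M,cv2.MORPH_OPEN,np.ones((5,5)))
    k,lab,st,_=cv2.connectedComponentsWithStats(M); j=1+np.argmax(st[1:,4]); m&=lab[v,u]==j
    r=cv2.minAreaRect(L[m].astype(np.float32)); print(n,np.round(r[0],1),np.round(r[1],1),round(r[2],1),'err',np.round(np.array(r[0])-(a,b),1),'z',round(float(np.median(P[m,2])),4))
E
python3 -c "
from chk import *
go((.43,-.34,.25,102.5))"; ls pics
```

```text
time_s: 9.93
position: [0.4819, 0.0645, 0.2693]
tcp_rot: [[0.337, 0.941, -0.001], [0.941, -0.337, 0.0], [-0.0, -0.001, -1.0]]
force: [-0.7, 0.1, -0.2]
opening: 0.899
grasp_force: 0.0
slab [531.7  13.9] [201.1 207.4] 70.1 n 11913 z 0.0258
spot0 [ 59.2 -28.8] [ 56.9 115. ] 0.3 err [-0.8  1.2] z 0.0759
spot1 [-36.9  53.6] [ 9.3 70.4] 0.7 err [-66.9  -6.4] z 0.0758
spot2 [-60.5  32. ] [115.6  56.7] 89.9 err [-0.5  2. ] z 0.0758
spot3 [-61.  -21.9] [ 7.7 53.9] 89.6 err [-31.   38.1] z 0.0759
t 9.97 p [0.4814 0.0645 0.2685] th 70.3 q [-6. 17. 99. -0. 64. 14.] op 0.9 gf 0.0
(0.43, -0.34, 0.25, 102.5) -> [-0.3981, 0.0881, 0.0185] [-0.16, -0.0, -32.21]
crop.png
side0.png
top0.png
w_357.png
w_505.png
w_997.png
```

```bash
sed -i 's/SC=np.array.*/SC=np.array([.5291,.0158]); SA=-19.8/;' h.py; python3 -m jog '[[1,-0.398,0.088,0.0185,0,0,-32.2],[1,-0.398,0.088,0.0185,0,0,-32.2],[1,-0.398,0.088,0.0185,0,0,-32.2],[1,-0.398,0.088,0.0185,0,0,-32.2],[1,-0.398,0.088,0.0185,0,0,-32.2],[1,-0.398,0.088,0.0185,0,0,-32.2],[1,-0.398,0.088,0.0185,0,0,-32.2],[1,-0.398,0.088,0.0185,0,0,-32.2],[1,-0.398,0.088,0.0185,0,0,-32.2],[1,-0.398,0.088,0.0185,0,0,-32.2]]'
python3 -c "
from w import *
box('a',(.413,-.355),.075,.044,.055)
go()"; ls pics
```

```text
time_s: 11.22
position: [0.431, -0.3381, 0.2501]
tcp_rot: [[-0.218, 0.976, -0.002], [0.976, 0.218, 0.002], [0.003, -0.001, -1.0]]
force: [0.1, 0.2, 0.1]
opening: 1.0
grasp_force: 0.0
a [ 415.4 -351.3] [ 55.8 115.5] 12.0 n 4419 z 0.0498
t 11.28 p [ 0.4313 -0.3382  0.2505] th 102.6 q [-50.  23.  92.   0.  65. -62.] op 1.002 gf 0.0
crop.png
side0.png
top0.png
w_1127.png
w_357.png
w_505.png
w_997.png
```

```bash
python3 -c "
from h import *
go((.4096,-.3239,.022,102));print(slab(2,60))"
```

```text
t 11.28 p [ 0.4313 -0.3382  0.2505] th 102.6 q [-50.  23.  92.   0.  65. -62.] op 1.002 gf 0.0
(0.4096, -0.3239, 0.022, 102) -> [0.0183, -0.0179, 0.2286] [-0.04, -0.1, 0.6]
[0.55130604 0.07157537]
```

```bash
python3 -m jog '[[1,0.0183,-0.018,0.06,0,0,0.6],[1,0.0183,-0.018,0.12,0,0,0.6],[1,0.0183,-0.018,0.17,0,0,0.6],[1,0.0183,-0.018,0.21,0,0,0.6],[1,0.0183,-0.018,0.2285,0,0,0.6],[1,0.0183,-0.018,0.2285,0,0,0.6],[0.4,0.0183,-0.018,0.2285,0,0,0.6],[0.4,0.0183,-0.018,0.2285,0,0,0.6],[0.4,0.0183,-0.018,0.2285,0,0,0.6],[0.4,0.0183,-0.018,0.2285,0,0,0.6],[0.4,0.0183,-0.018,0.2285,0,0,0.6],[0.4,0.0183,-0.018,0.18,0,0,0.6],[0.4,0.0183,-0.018,0.12,0,0,0.6],[0.4,0.0183,-0.018,0.07,0,0,0.6],[0.4,0.0183,-0.018,0.07,0,0,0.6],[0.4,0.0183,-0.018,0.07,0,0,0.6]]'
python3 -c "
from h import *
go((*slab(2,60),.18,160.2),(*slab(2,60),.11,160.2))"
```

```text
time_s: 13.28
position: [0.4087, -0.3248, 0.1799]
tcp_rot: [[-0.206, 0.979, -0.002], [0.979, 0.206, 0.002], [0.003, -0.002, -1.0]]
force: [-0.8, 0.7, -3.5]
opening: 0.64
grasp_force: 30.0
t 13.28 p [ 0.4087 -0.3248  0.1799] th 101.9 q [-51.  27. 100.  -0.  54. -63.] op 0.64 gf 30.0
(np.float64(0.5513060367526259), np.float64(0.07157537029676295), 0.18, 160.2) -> [0.3586, 0.2212, 0.0005] [0.0, -0.19, -58.32]
(np.float64(0.5513060367526259), np.float64(0.07157537029676295), 0.11, 160.2) -> [0.3584, 0.2213, 0.0705] [0.0, -0.19, -58.32]
```

```bash
python3 -m jog '[[0.4,0.3585,0.2212,0.0,0,0,-58.3],[0.4,0.3585,0.2212,0.0,0,0,-58.3],[0.4,0.3585,0.2212,0.0,0,0,-58.3],[0.4,0.3585,0.2212,0.0,0,0,-58.3],[0.4,0.3585,0.2212,0.0,0,0,-58.3],[0.4,0.3585,0.2212,0.0,0,0,-58.3],[0.4,0.3585,0.2212,0.0,0,0,-58.3],[0.4,0.3585,0.2212,0.0,0,0,-58.3],[0.4,0.3585,0.2212,0.06,0,0,-58.3],[0.4,0.3585,0.2212,0.06,0,0,-58.3],[0.4,0.3585,0.2212,0.06,0,0,-58.3]]'
python3 - <<'E'
from h import *
go((*slab(2,60),.0485,160.2))
p,d,inf=cap('side'); cv2.imwrite('pics/s2.png',cv2.resize(p[110:260,220:420],None,fx=4,fy=4))
P,u,v=cloud(d,inf); c,s=np.cos(np.radians(SA)),np.sin(np.radians(SA)); q=(P[:,:2]-SC)*1000
L=np.c_[q[:,0]*c+q[:,1]*s,-q[:,0]*s+q[:,1]*c]
m=(abs(L[:,1]-60)<22)&(P[:,2]>.12)&(P[:,2]<.19)
for x0 in range(-30,90,15):
    k=m&(abs(L[:,0]-x0)<7); print(x0,k.sum(),np.round(np.percentile(P[k,2],[10,50]),4) if k.sum() else '')
E
```

```text
time_s: 14.65
position: [0.552, 0.0696, 0.1209]
tcp_rot: [[-0.94, 0.34, -0.002], [0.34, 0.94, -0.0], [0.002, -0.001, -1.0]]
force: [0.2, -0.5, -2.3]
opening: 0.643
grasp_force: 30.0
t 14.65 p [0.552  0.0696 0.1209] th 160.1 q [ -4.  34.  98.  -0.  48. -74.] op 0.643 gf 30.0
(np.float64(0.5513060367526259), np.float64(0.07157537029676295), 0.0485, 160.2) -> [0.0012, 0.0017, 0.0724] [-0.04, -0.09, -0.07]
-30 3 [0.1286 0.1297]
-15 0 
0 0 
15 0 
30 0 
45 0 
60 16 [0.1443 0.1462]
75 30 [0.143  0.1459]
```

View pics/s2.png

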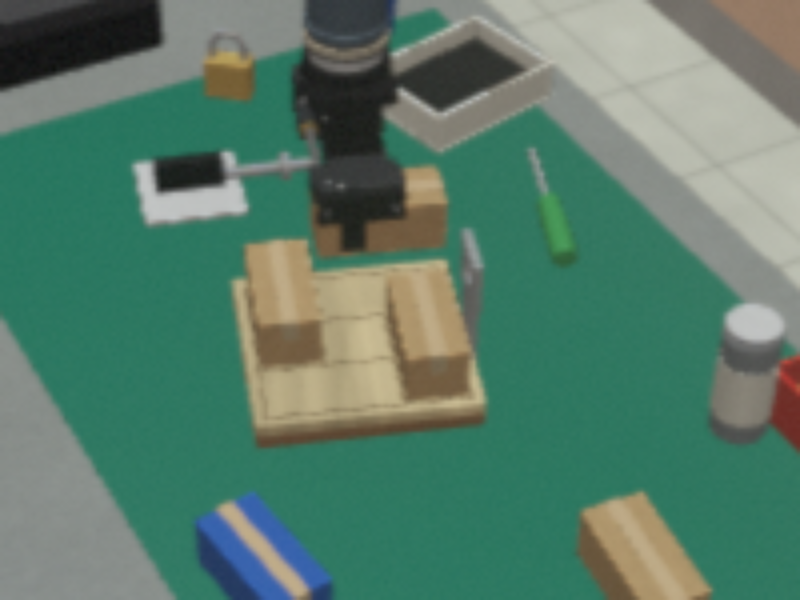

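The carton hangs level over spot1, clear of the laid carton (425,330) and the eye (472,285). Lowering.

```bash
python3 -m jog '[[0.4,0.001,0.0015,0.03,0,0,0],[0.4,0.001,0.0015,0.055,0,0,0],[0.4,0.001,0.0015,0.068,0,0,0],[0.4,0.001,0.0015,0.073,0,0,0],[0.4,0.001,0.0015,0.073,0,0,0],[0.85,0.001,0.0015,0.073,0,0,0],[0.85,0.001,0.0015,0.073,0,0,0],[0.85,0.001,0.0015,0.073,0,0,0],[0.85,0.001,0.0015,0.03,0,0,0],[0.85,0.001,0.0015,-0.03,0,0,0],[0.85,0.001,0.0015,-0.09,0,0,0],[0.85,0.001,0.0015,-0.15,0,0,0],[0.85,0.001,0.0015,-0.15,0,0,0],[0.85,0.001,0.0015,-0.15,0,0,0]]'
python3 -c "
from chk import *
go((.6,-.32,.25,83.6),(.6,-.32,.25,-96.4))"
```

```text
time_s: 16.45
position: [0.5512, 0.0722, 0.2708]
tcp_rot: [[-0.941, 0.339, -0.001], [0.339, 0.941, 0.0], [0.001, -0.0, -1.0]]
force: [-0.0, 0.9, -1.1]
opening: 0.85
grasp_force: 0.0
slab [528.9  15.6] [201.7 200. ] 70.2 n 8232 z 0.0258
spot0 [ 59.7 -30.1] [116.5  57.4] 89.9 err [-0.3 -0.1] z 0.0758
spot1 [29.4 60.9] [ 56.9 115.2] 89.6 err [-0.6  0.9] z 0.0758
spot2 [-60.4  30.7] [115.3  55.4] 90.0 err [-0.4  0.7] z 0.0758
spot3 [ 36.6 -52.9] [10.9 69.3] 0.3 err [66.6  7.1] z 0.0757
t 16.5 p [0.5507 0.0722 0.2697] th 160.2 q [ -4.  23.  90.  -0.  68. -74.] op 0.849 gf 0.0
(0.6, -0.32, 0.25, 83.6) -> [-0.1794, -0.3523, 0.0195] [-0.15, -0.11, 76.59]
(0.6, -0.32, 0.25, -96.4) -> [-0.1794, -0.3523, 0.0195] [0.12, -0.16, -103.41]
```

```bash
python3 -m jog '[[1,-0.18,-0.352,0.02,0,0,76.6],[1,-0.18,-0.352,0.02,0,0,76.6],[1,-0.18,-0.352,0.02,0,0,76.6],[1,-0.18,-0.352,0.02,0,0,76.6],[1,-0.18,-0.352,0.02,0,0,76.6],[1,-0.18,-0.352,0.02,0,0,76.6],[1,-0.18,-0.352,0.02,0,0,76.6],[1,-0.18,-0.352,0.02,0,0,76.6],[1,-0.18,-0.352,0.02,0,0,76.6],[1,-0.18,-0.352,0.02,0,0,76.6]]'
python3 -c "
from w import *
box('c',(.599,-.338),.075,.044,.055)
go((.5955,-.3651,.022,83.6))"
```

```text
time_s: 17.75
position: [0.6018, -0.3181, 0.2507]
tcp_rot: [[0.108, 0.994, -0.001], [0.994, -0.108, 0.001], [0.001, -0.001, -1.0]]
force: [0.5, 0.2, -1.1]
opening: 0.999
grasp_force: 0.0
c [ 599.3 -336.5] [115.7  56.8] 83.3 n 4378 z 0.0498
t 17.8 p [ 0.602  -0.3183  0.2511] th 83.8 q [-37.  34.  72.   0.  74. -31.] op 1.002 gf 0.0
(0.5955, -0.3651, 0.022, 83.6) -> [-0.0474, -0.0013, 0.2291] [-0.03, -0.03, 0.16]
```

```bash
python3 -m jog '[[1,-0.0465,-0.001,0.06,0,0,0.4],[1,-0.0465,-0.001,0.12,0,0,0.4],[1,-0.0465,-0.001,0.17,0,0,0.4],[1,-0.0465,-0.001,0.21,0,0,0.4],[1,-0.0465,-0.001,0.229,0,0,0.4],[1,-0.0465,-0.001,0.229,0,0,0.4],[0.4,-0.0465,-0.001,0.229,0,0,0.4],[0.4,-0.0465,-0.001,0.229,0,0,0.4],[0.4,-0.0465,-0.001,0.229,0,0,0.4],[0.4,-0.0465,-0.001,0.229,0,0,0.4],[0.4,-0.0465,-0.001,0.229,0,0,0.4],[0.4,-0.0465,-0.001,0.18,0,0,0.4],[0.4,-0.0465,-0.001,0.12,0,0,0.4],[0.4,-0.0465,-0.001,0.07,0,0,0.4],[0.4,-0.0465,-0.001,0.07,0,0,0.4],[0.4,-0.0465,-0.001,0.07,0,0,0.4]]'
python3 -c "
from h import *
go((*slab(-2,-60),.18,160.2))"
```

```text
time_s: 19.8
position: [0.5946, -0.3652, 0.1795]
tcp_rot: [[0.119, 0.993, -0.003], [0.993, -0.119, 0.002], [0.002, -0.003, -1.0]]
force: [-0.2, 0.8, -2.9]
opening: 0.643
grasp_force: 30.0
t 19.8 p [ 0.5946 -0.3652  0.1795] th 83.2 q [-41.  39.  73.  -0.  68. -34.] op 0.643 gf 30.0
(np.float64(0.5068939632473741), np.float64(-0.03997537029676295), 0.18, 160.2) -> [0.3126, -0.1256, 0.0004] [-0.08, -0.2, -77.01]
```

```bash
python3 -m jog '[[0.4,0.3126,-0.1256,0.0,0,0,-77],[0.4,0.3126,-0.1256,0.0,0,0,-77],[0.4,0.3126,-0.1256,0.0,0,0,-77],[0.4,0.3126,-0.1256,0.0,0,0,-77],[0.4,0.3126,-0.1256,0.0,0,0,-77],[0.4,0.3126,-0.1256,0.0,0,0,-77],[0.4,0.3126,-0.1256,0.0,0,0,-77],[0.4,0.3126,-0.1256,0.0,0,0,-77],[0.4,0.3126,-0.1256,0.06,0,0,-77],[0.4,0.3126,-0.1256,0.06,0,0,-77],[0.4,0.3126,-0.1256,0.06,0,0,-77],[0.4,0.3126,-0.1256,0.06,0,0,-77]]'
python3 -c "
from h import *
go((*slab(-2,-60),.0485,160.2))"
```

```text
time_s: 21.3
position: [0.5095, -0.0414, 0.1231]
tcp_rot: [[-0.941, 0.34, 0.004], [0.34, 0.941, -0.001], [-0.004, 0.0, -1.0]]
force: [0.4, 0.4, -1.5]
opening: 0.645
grasp_force: 30.0
t 21.3 p [ 0.5095 -0.0414  0.1231] th 160.1 q [-17.  31. 104.   0.  44. -87.] op 0.645 gf 30.0
(np.float64(0.5068939632473741), np.float64(-0.03997537029676295), 0.0485, 160.2) -> [0.0033, 0.0005, 0.0746] [0.01, 0.25, -0.06]
```

```bash
python3 -m jog '[[0.4,0,0,0,0,0,0],[0.4,0,0,0,0,0,0]]'
python3 -c "
from h import *
go((*slab(-2,-60),.0485,160.2))"
```

```text
time_s: 21.55
position: [0.5086, -0.041, 0.1223]
tcp_rot: [[-0.941, 0.339, 0.002], [0.339, 0.941, -0.001], [-0.002, 0.0, -1.0]]
force: [0.3, 1.1, -2.2]
opening: 0.642
grasp_force: 30.0
t 21.55 p [ 0.5086 -0.041   0.1223] th 160.2 q [-17.  31. 104.  -0.  44. -87.] op 0.642 gf 30.0
(np.float64(0.5068939632473741), np.float64(-0.03997537029676295), 0.0485, 160.2) -> [0.0022, 0.0004, 0.0738] [0.01, 0.14, -0.02]
```

```bash
python3 -m jog '[[0.4,0.0012,0.0004,0.01,0,0,0],[0.4,0.0012,0.0004,0.015,0,0,0],[0.4,0.0012,0.0004,0.015,0,0,0],[0.4,0.0012,0.0004,0.015,0,0,0]]'
python3 -c "
from h import *
go((*slab(-2,-60),.0485,160.2))"
```

```text
time_s: 22.05
position: [0.5071, -0.04, 0.1058]
tcp_rot: [[-0.941, 0.339, -0.0], [0.339, 0.941, 0.0], [0.0, -0.0, -1.0]]
force: [-0.4, 0.2, -2.7]
opening: 0.632
grasp_force: 30.0
t 22.05 p [ 0.5071 -0.04    0.1058] th 160.2 q [-17.  33. 105.  -0.  42. -87.] op 0.632 gf 30.0
(np.float64(0.5068939632473741), np.float64(-0.03997537029676295), 0.0485, 160.2) -> [0.0002, -0.0, 0.0573] [-0.0, -0.02, -0.01]
```

```bash
python3 -m jog '[[0.4,0,0,0.02,0,0,0],[0.4,0,0,0.04,0,0,0],[0.4,0,0,0.052,0,0,0],[0.4,0,0,0.0573,0,0,0],[0.4,0,0,0.0573,0,0,0],[0.4,0,0,0.0573,0,0,0],[0.85,0,0,0.0573,0,0,0],[0.85,0,0,0.0573,0,0,0],[0.85,0,0,0.0573,0,0,0],[0.85,0,0,0.02,0,0,0],[0.85,0,0,-0.04,0,0,0],[0.85,0,0,-0.1,0,0,0],[0.85,0,0,-0.165,0,0,0],[0.85,0,0,-0.165,0,0,0],[0.85,0,0,-0.165,0,0,0],[0.85,0,0,-0.165,0,0,0]]'
python3 -c "
from chk import *
go((.5,.31,.25,160),(.5,.31,.25,-19))"
```

```text
time_s: 24.05
position: [0.5058, -0.0397, 0.2692]
tcp_rot: [[-0.941, 0.339, -0.004], [0.339, 0.941, 0.001], [0.004, -0.0, -1.0]]
force: [-0.4, 0.2, -0.4]
opening: 0.849
grasp_force: 0.0
slab [528.8  15.7] [201.  199.8] 70.1 n 4337 z 0.0257
spot0 [ 60.  -30.2] [ 57.4 116.1] 0.2 err [ 0.  -0.2] z 0.0757
spot1 [29.2 60.2] [115.7  56.9] 0.5 err [-0.8  0.2] z 0.0756
spot2 [-60.   31.2] [116.2  57.1] 90.0 err [-0.   1.2] z 0.0757
spot3 [-31.5 -60. ] [ 56.5 116.4] 90.0 err [-1.5 -0. ] z 0.0757
t 24.1 p [ 0.5059 -0.0397  0.2691] th 160.2 q [-17.  19.  96.  -0.  66. -87.] op 0.849 gf 0.0
(0.5, 0.31, 0.25, 160) -> [0.124, 0.327, 0.0196] [-0.01, -0.25, 0.19]
(0.5, 0.31, 0.25, -19) -> [0.124, 0.327, 0.0196] [-0.39, 0.02, 179.19]
```

```bash
python3 -m jog '[[0.85,0.124,0.327,0.02,0,0,-3],[0.85,0.124,0.327,0.02,0,0,-3],[0.85,0.124,0.327,0.02,0,0,-3],[0.85,0.124,0.327,0.02,0,0,-3],[0.85,0.124,0.327,0.02,0,0,-3],[0.85,0.124,0.327,0.02,0,0,-3],[0.85,0.124,0.327,0.02,0,0,-3],[0.85,0.124,0.327,0.02,0,0,-3],[0.85,0.124,0.327,0.02,0,0,-3]]'
python3 - <<'E'
from w import *
def main(c,R,zlo,zhi,name):
    m=(np.hypot(P[:,0]-c[0],P[:,1]-c[1])<R)&(P[:,2]>zlo)&(P[:,2]<zhi)
    M=np.zeros(p.shape[:2],np.uint8); M[v[m],u[m]]=1
    k,lab,st,_=cv2.connectedComponentsWithStats(M); j=1+np.argmax(st[1:,4]); m&=lab[v,u]==j
    r=cv2.minAreaRect((P[m,:2]*1000).astype(np.float32)); print(name,np.round(r[0],1),np.round(r[1],1),round(r[2],2),m.sum(),np.median(P[m,2]))
main((.503,.316),.06,.036,.045,'grip')
main((.503,.316),.08,.0035,.009,'plate')
main((.60,.29),.07,.012,.026,'rod')
for t in ('keeper','rod_tip'):
    for r in models.tip_of('wrist',t)[:2]: print(t,round(r['p'],2),np.round(r['xyz'],4))
cv2.imwrite('pics/k.png',p)
go()
E
```

```text
time_s: 25.22
position: [0.5013, 0.3083, 0.2506]
tcp_rot: [[-0.957, 0.291, -0.001], [0.291, 0.957, -0.001], [0.001, -0.001, -1.0]]
force: [0.5, -0.5, 0.1]
opening: 0.851
grasp_force: 0.0
grip [503.2 319.4] [15.6 68. ] 73.25 718 0.03954198005450052
plate [504.4 318.8] [100.3  99.2] 73.2 4783 0.005706666702160579
rod [571.5 300.6] [27.5 60.8] 70.56 436 0.020707034229252907
keeper 0.91 [ 0.5064  0.3216 -0.0008]
rod_tip 0.91 [0.6326 0.2768 0.0125]
t 25.38 p [0.5016 0.3085 0.2511] th 163.1 q [ 21.  26.  86.  -0.  67. -52.] op 0.849 gf 0.0
```

View pics/k.png

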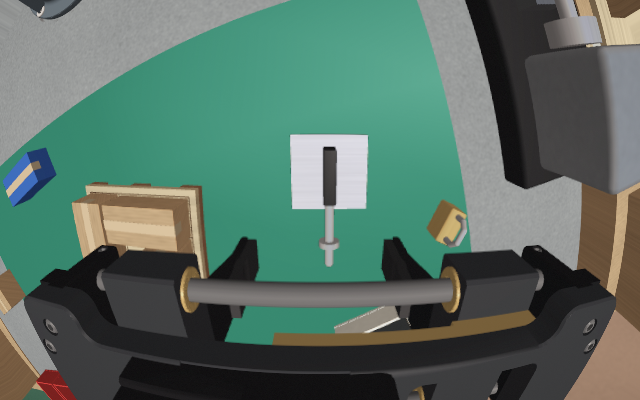

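```bash
python3 -c "
from h import *
go((.5174,.315,.022,163.2))"
```

```text
t 25.38 p [0.5016 0.3085 0.2511] th 163.1 q [ 21.  26.  86.  -0.  67. -52.] op 0.849 gf 0.0
(0.5174, 0.315, 0.022, 163.2) -> [-0.0133, 0.0108, 0.2291] [-0.01, -0.0, -0.11]
```

```bash
python3 -m jog '[[0.7,-0.0133,0.0108,0.06,0,0,0],[0.7,-0.0133,0.0108,0.12,0,0,0],[0.7,-0.0133,0.0108,0.17,0,0,0],[0.7,-0.0133,0.0108,0.21,0,0,0],[0.7,-0.0133,0.0108,0.229,0,0,0],[0.7,-0.0133,0.0108,0.229,0,0,0],[0,-0.0133,0.0108,0.229,0,0,0],[0,-0.0133,0.0108,0.229,0,0,0],[0,-0.0133,0.0108,0.229,0,0,0],[0,-0.0133,0.0108,0.229,0,0,0],[0,-0.0133,0.0108,0.229,0,0,0],[0,-0.0133,0.0108,0.229,0,0,0],[0,-0.0133,0.0108,0.18,0,0,0],[0,-0.0133,0.0108,0.12,0,0,0],[0,-0.0133,0.0108,0.06,0,0,0],[0,-0.0133,0.0108,0.06,0,0,0],[0,-0.0133,0.0108,0.06,0,0,0]]'
python3 -c "
from h import *
go((*slab(-50+14,0),.17,160.2))"
```

```text
time_s: 27.5
position: [0.5159, 0.3156, 0.19]
tcp_rot: [[-0.957, 0.289, -0.003], [0.289, 0.957, -0.001], [0.002, -0.002, -1.0]]
force: [-0.4, -0.5, -3.2]
opening: 0.181
grasp_force: 30.0
t 27.5 p [0.5159 0.3156 0.19  ] th 163.2 q [ 21.  32.  87.   0.  61. -52.] op 0.181 gf 30.0
(np.float64(0.49522829231764787), np.float64(0.027994565128830494), 0.17, 160.2) -> [-0.0635, -0.2813, 0.0203] [-0.1, -0.13, 2.99]
```

```bash
python3 -m jog '[[0,-0.0635,-0.2813,0.02,0,0,3],[0,-0.0635,-0.2813,0.02,0,0,3],[0,-0.0635,-0.2813,0.02,0,0,3],[0,-0.0635,-0.2813,0.02,0,0,3],[0,-0.0635,-0.2813,0.02,0,0,3],[0,-0.0635,-0.2813,0.02,0,0,3],[0,-0.0635,-0.2813,0.02,0,0,3],[0,-0.0635,-0.2813,0.04,0,0,3],[0,-0.0635,-0.2813,0.055,0,0,3],[0,-0.0635,-0.2813,0.055,0,0,3],[0,-0.0635,-0.2813,0.055,0,0,3],[0,-0.0635,-0.2813,0.055,0,0,3]]'
cat > pl.py <<'E'
from h import *
go((*slab(-50+14,0),.1005,160.2),(*slab(14,0),.1005,160.2))
c,s=np.cos(np.radians(SA)),np.sin(np.radians(SA))
for n,f in (('wrist',wcloud),('side',cloud),('top',cloud)):
    p,d,inf=cap(n); P,u,v=f(d,inf); q=(P[:,:2]-SC)*1000; L=np.c_[q[:,0]*c+q[:,1]*s,-q[:,0]*s+q[:,1]*c,P[:,2]*1000]
    np.savez(f'/tmp/{n}.npz',L=L,u=u,v=v,p=p)
    cv2.imwrite(f'pics/pl_{n}.png',p)
    for t in ('rod_tip','eye','keeper'):
        for r in models.tip_of(n,t)[:1]:
            a=(np.array(r['xyz'][:2])-SC)*1000; print(n,t,round(r['p'],2),'slab',np.round([a[0]*c+a[1]*s,-a[0]*s+a[1]*c,r['xyz'][2]*1000],1))
E
python3 pl.py; python3 - <<'E'
import cv2
a=cv2.imread('pics/pl_side.png')[120:250,240:380]; cv2.imwrite('pics/pls.png',cv2.resize(a,None,fx=4.2,fy=4.2,interpolation=cv2.INTER_CUBIC))
E
```

```text
time_s: 29.0
position: [0.497, 0.0288, 0.1366]
tcp_rot: [[-0.941, 0.338, 0.001], [0.338, 0.941, -0.0], [-0.001, 0.0, -1.0]]
force: [-0.3, -0.4, -2.3]
opening: 0.18
grasp_force: 30.0
t 29.0 p [0.497  0.0288 0.1366] th 160.2 q [-10.  29. 105.   0.  45. -80.] op 0.18 gf 30.0
(np.float64(0.49522829231764787), np.float64(0.027994565128830494), 0.1005, 160.2) -> [0.0015, -0.0014, 0.0361] [0.02, 0.07, 0.03]
(np.float64(0.5422723307653592), np.float64(0.011057669116565923), 0.1005, 160.2) -> [-0.0485, -0.0015, 0.0362] [0.02, 0.07, 0.03]
wrist keeper 0.66 slab [-44.    1.2 112.5]
side rod_tip 0.92 slab [ 82.    4.  127.1]
side eye 0.87 slab [104.1  -1.6  95.3]
side keeper 0.96 slab [-44.9  -0.5 113.9]
top rod_tip 0.86 slab [ 83.   -2.4 127.5]
top eye 0.77 slab [105.3   4.1  90.9]
top keeper 0.54 slab [-47.    1.9 118.3]
```

View pics/pls.png

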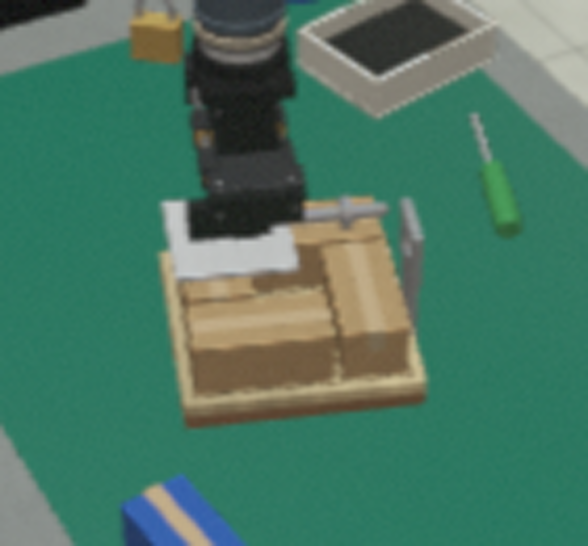

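```bash
python3 - <<'E'
import numpy as np,cv2
for n in ('wrist','side','top'):
    D=np.load(f'/tmp/{n}.npz'); L,u,v,p=[D[k] for k in 'Luvp']
    for name,(x0,x1,y0,y1,z0,z1) in dict(plate=(-120,25,-70,70,108,125),rod=(8,90,-20,20,120,145)).items():
        m=(L[:,0]>x0)&(L[:,0]<x1)&(L[:,1]>y0)&(L[:,1]<y1)&(L[:,2]>z0)&(L[:,2]<z1)
        if m.sum()<30: print(n,name,m.sum()); continue
        Q=L[m]; r=cv2.minAreaRect(Q[:,:2].astype(np.float32)); A=np.c_[Q[:,:2],np.ones(len(Q))]
        k=np.linalg.lstsq(A,Q[:,2],rcond=None)[0]
        print(n,name,m.sum(),np.round(r[0],1),np.round(r[1],1),round(r[2],1),'z',np.median(Q[:,2]).round(1),'slope deg',np.round(np.degrees(k[:2]),1),'ymed',np.median(Q[:,1]).round(1),'x',np.percentile(Q[:,0],[1,99]).round(1),'y',np.percentile(Q[:,1],[1,99]).round(1))
E
```

```text
wrist plate 15514 [-62.8   1.3] [ 71.1 100.4] 0.1 z 120.1 slope deg [ 0.1 -0. ] ymed 1.4 x [-97.8 -32.8] y [-47.5  50.1]
wrist rod 191 [13.7  1.1] [11.5 11.1] 0.8 z 135.2 slope deg [-6.7  1.7] ymed 1.5 x [ 8.1 18.3] y [-4.4  6.6]
side plate 339 [-44.1  -5.4] [100.8 105.8] 86.4 z 119.3 slope deg [0.6 0.3] ymed -25.9 x [-94.2   5.3] y [-54.   43.5]
side rod 81 [47.7 -8.6] [78.5 22.5] 9.7 z 133.1 slope deg [-0.5 -2.2] ymed -5.5 x [ 8.8 85.3] y [-18.8   7.1]
top plate 212 [-79.9   4.6] [25.7 86.9] 8.4 z 119.3 slope deg [-2.7 -0.2] ymed 15.4 x [-96.6 -71.7] y [-38.   46.8]
top rod 71 [62.4  0.2] [38.6 25.1] 13.4 z 134.8 slope deg [-14.2   0. ] ymed -3.1 x [43.5 81. ] y [-14.1   9.2]
```

```bash
python3 -m jog '[[0,0.001,-0.0014,0.02,0,0,0],[0,0.001,-0.0014,0.033,0,0,0],[0,0.001,-0.0014,0.036,0,0,0],[0,0.001,-0.0014,0.036,0,0,0],[0,0.001,-0.0014,0.036,0,0,0],[0,0.001,-0.0014,0.036,0,0,0]]'
python3 -c "
from h import *
go((*slab(14,0),.1,160.2))"
```

```text
time_s: 30.35
position: [0.4955, 0.0275, 0.1005]
tcp_rot: [[-0.941, 0.339, 0.001], [0.339, 0.941, -0.0], [-0.001, 0.0, -1.0]]
force: [-0.6, -0.2, -2.7]
opening: 0.185
grasp_force: 30.0
t 30.35 p [0.4955 0.0275 0.1005] th 160.2 q [-10.  33. 107.   0.  40. -80.] op 0.185 gf 30.0
(np.float64(0.5422723307653592), np.float64(0.011057669116565923), 0.1, 160.2) -> [-0.0495, 0.0004, 0.0005] [0.01, 0.06, -0.01]
```

Advance slowly, watching the force.

```bash
python3 -m jog '[[0,-0.01,0.0004,0.0005,0,0,0],[0,-0.02,0.0004,0.0005,0,0,0],[0,-0.03,0.0004,0.0005,0,0,0],[0,-0.038,0.0004,0.0005,0,0,0],[0,-0.044,0.0004,0.0005,0,0,0],[0,-0.046,0.0004,0.0005,0,0,0],[0,-0.046,0.0004,0.0005,0,0,0],[0,-0.046,0.0004,0.0005,0,0,0],[0,-0.046,0.0004,0.0005,0,0,0]]'
python3 pl.py; python3 - <<'E'
import numpy as np,cv2
D=np.load('/tmp/wrist.npz'); L=D['L']
m=(L[:,0]>-75)&(L[:,0]<10)&(abs(L[:,1])<70)&(L[:,2]>80)&(L[:,2]<88)
Q=L[m]; r=cv2.minAreaRect(Q[:,:2].astype(np.float32)); print(m.sum(),r,np.median(Q[:,2]),np.percentile(Q[:,0],[.5,99]),np.percentile(Q[:,1],[.5,99.5]))
a=cv2.imread('pics/pl_side.png')[130:230,260:380]; cv2.imwrite('pics/pls2.png',cv2.resize(a,None,fx=6,fy=6,interpolation=cv2.INTER_CUBIC))
E
```

```text
time_s: 31.48
position: [0.5383, 0.0124, 0.0996]
tcp_rot: [[-0.941, 0.339, -0.0], [0.339, 0.941, 0.0], [0.0, -0.0, -1.0]]
force: [-0.1, 0.1, -2.7]
opening: 0.179
grasp_force: 30.0
t 31.48 p [0.5383 0.0124 0.0996] th 160.2 q [-11.  35. 101.  -0.  44. -81.] op 0.179 gf 30.0
(np.float64(0.49522829231764787), np.float64(0.027994565128830494), 0.1005, 160.2) -> [0.0458, 0.0001, -0.0009] [-0.0, -0.02, -0.0]
(np.float64(0.5422723307653592), np.float64(0.011057669116565923), 0.1005, 160.2) -> [-0.0042, 0.0001, -0.001] [-0.0, -0.02, -0.0]
wrist keeper 0.78 slab [-0.6  0.4 77.4]
side rod_tip 0.69 slab [127.1   1.9  92.1]
side keeper 0.94 slab [-3.6 -2.8 79.8]
top rod_tip 0.48 slab [126.2  -2.9  91.9]
top eye 0.7 slab [102.9   3.   95.1]
15147 ((-22.04647445678711, -0.18642425537109375), (100.90789031982422, 64.06558227539062), 89.98345947265625) 83.06667181476848 [-53.73573295   8.8521406 ] [-49.47339618  49.16558419]
```

View pics/pls2.png

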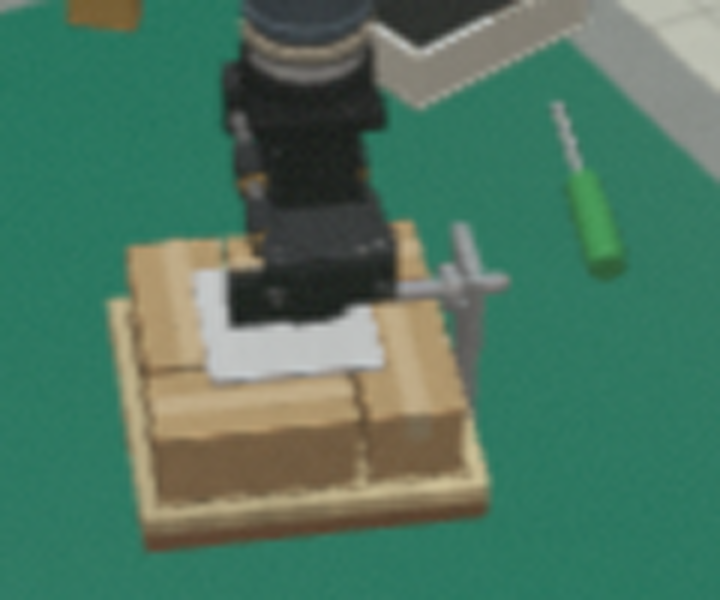

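The rod is through the eye (tip at (505,282)), with the collar about 4 mm short of it. Closing that gap.

```bash
python3 -m jog '[[0,-0.002,0,0,0,0,0],[0,-0.003,0,0,0,0,0],[0,-0.004,0,0,0,0,0],[0,-0.004,0,0,0,0,0],[0,-0.004,0,0,0,0,0],[0,-0.004,0,0,0,0,0]]'
python3 - <<'E'
from h import *
go((*slab(14,0),.098,160.2)); s=bot.read_state(); print(s['force'])
E
```

```text
time_s: 32.83
position: [0.5417, 0.0111, 0.0994]
tcp_rot: [[-0.941, 0.339, -0.001], [0.339, 0.941, 0.0], [0.001, -0.0, -1.0]]
force: [-2.7, 1.3, -3.4]
opening: 0.181
grasp_force: 30.0
t 32.83 p [0.5417 0.0111 0.0994] th 160.2 q [-11.  35. 101.   0.  44. -81.] op 0.181 gf 30.0
(np.float64(0.5422723307653592), np.float64(0.011057669116565923), 0.098, 160.2) -> [-0.0005, 0.0001, 0.0014] [-0.01, -0.08, -0.01]
[-2.70428105  1.3225748  -3.41161699]
```

Collar is touching the eye (about 3 N). Lower, release, retreat.

```bash
python3 -m jog '[[0,0,0,0.001,0,0,0],[0,0,0,0.002,0,0,0],[0,0,0,0.002,0,0,0],[0,0,0,0.002,0,0,0],[0.5,0,0,0.002,0,0,0],[0.5,0,0,0.002,0,0,0],[0.5,0,0,0.002,0,0,0],[0.5,0,0,0.002,0,0,0],[0.5,0,0,-0.03,0,0,0],[0.5,0,0,-0.08,0,0,0],[0.5,0,0,-0.14,0,0,0],[0.5,0.05,0,-0.17,0,0,0],[0.5,0.05,0,-0.17,0,0,0],[0.5,0.05,0,-0.17,0,0,0]]'
python3 - <<'E'
from chk import *
print(bot.read_state()['time_s'])
q=L; z=P[:,2]*1000
m=(abs(q[:,0])<60)&(abs(q[:,1])<60)&(z>79.5)&(z<85)
r=cv2.minAreaRect(q[m].astype(np.float32)); A=np.c_[q[m],np.ones(m.sum())]; k=np.linalg.lstsq(A,z[m],rcond=None)[0]
print('plate',r,np.median(z[m]),'slope',np.degrees(k[:2]))
m=(q[:,0]>85)&(q[:,0]<145)&(abs(q[:,1])<16)&(z>94)&(z<112)
print('collar/rod tops x hist',np.histogram(q[m,0],range(85,146,4)))
cv2.imwrite('pics/fin.png',p[100:,100:540])
for n in('top','side'):
    cap(n)
    for t in ('odd_box','padlock','spray_can'):
        print(n,t,[np.round(r['xyz'],3) for r in models.tip_of(n,t)[:1]])
E
```

```text
time_s: 34.58
position: [0.4955, 0.0278, 0.2696]
tcp_rot: [[-0.941, 0.339, 0.001], [0.339, 0.941, -0.0], [-0.001, 0.0, -1.0]]
force: [-0.0, 0.2, -0.8]
opening: 0.495
grasp_force: 0.0
slab [528.5  15.6] [199.6 200.3] 69.9 n 1626 z 0.0258
spot0 [ 70.3 -27.7] [40.1 36.4] 89.5 err [10.3  2.3] z 0.0759
spot1 [19.  68.8] [97.  39.3] 0.7 err [-11.    8.8] z 0.0757
spot2 [-60.2  31.1] [ 56.2 114.8] 0.4 err [-0.2  1.1] z 0.0757
spot3 [-31.8 -60.6] [ 56.9 115.9] 89.0 err [-1.8 -0.6] z 0.0758
34.625
plate ((-0.6468162536621094, -0.4451751708984375), (100.47607421875, 99.69640350341797), 89.80260467529297) 81.70782646536773 slope [ 0.03823199 -0.05272023]
collar/rod tops x hist (array([ 0,  0,  0,  0,  0,  0,  0,  0,  0,  3, 14,  3,  0,  0,  0]), array([ 85,  89,  93,  97, 101, 105, 109, 113, 117, 121, 125, 129, 133,
       137, 141, 145]))
top odd_box [array([ 0.531, -0.517, -0.   ])]
top padlock []
top spray_can [array([ 0.788, -0.219,  0.002])]
side odd_box [array([ 0.531, -0.515,  0.   ])]
side padlock [array([ 0.617,  0.456, -0.002])]
side spray_can [array([ 0.783, -0.218,  0.002])]
```

View pics/fin.png

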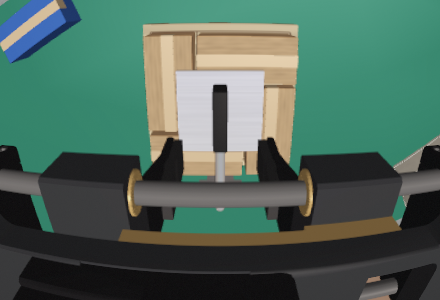

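The plate lies flat (top at 81.7 mm, slope under 0.1°) and is centred within 0.8 mm at (220,110), with the rod through the eye. The cartons stayed in place and the bystanders haven't moved. Handing in.

```bash
python3 -c "
from rig import workorder
print(workorder.hand_in())"
```

```text
the job is handed in; nothing more can be done
None
```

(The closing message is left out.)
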